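# Slide the tall canister into its sprung bench clip

### The arm

A 6-joint arm with a two-finger parallel gripper is mounted at the origin on the work surface. World frame = base frame: x ahead of the robot, y to its left, z up, the work surface at z = 0. Lengths are in m, angles in degrees, forces in N, time in s.
With the tool pointing down it reaches from about 0.3 to 0.75 m from the base axis. Payload 8.5 kg.
Tool frame: the origin (TCP) lies midway between the tips of the shut fingers; the grasp point (between the pads) lies 19 mm behind it (env.hold_point_z is the distance from the TCP to the grasp point, in m); z points along the fingers, y is the line along which they close (so a half turn about z gives the same grasp; the last joint's range is limited). The gripper opens to 85 mm and grips with 20 to 120 N. Pads are 22 mm wide; open, the fingers measure 114 mm over their backs; the gripper's body (76 mm by 85 mm) begins 54 mm behind the grasp point. The pads swing forward as they close: fully open they stand 13 mm farther back than shut.
Start: joints at [-78.684, 21.807, 74.336, -0, 83.858, -12.336], TCP at [0.221, -0.504, 0.231] pointing down, gripper open.
Joint ranges: [-178.18, 178.18], [-50.72, 133.34], [12.68, 142.11], [-81.47, 261.47], [9.98, 163.14], [-165.26, 165.26]. Speed limits (degrees/s): [136.94, 136.94, 180, 180, 180, 180].

### API

Orientations are given as a 3x3 rotation matrix whose columns are the frame's x, y, z axes.
In Python, from rig import observe, get_image, camera_info, env gives the robot as it stands.
- The arm moves only by the tool drive_tool, never from a script. Its arguments are lists of equal length, an entry for each row: "offset": the shift along the tool's x, y, z in units of 40 mm (1.0 is 40 mm), a list of three; "turn": the turn, a rotation vector about the tool's x, y, z in units of 6 degrees (1.0 is 6 degrees), a list of three; "hand": the opening, from 0 (shut) to 1 (fully open). A call has exactly 10 rows; each row shifts and turns the commanded pose from where the row before left it, along the tool's axes as they then stand; what a row does not reach is not made up. A row lasts 1/8 s, in which the tool goes at most 62.5 mm and 10.7 degrees, less where a joint would pass 70% of its speed; a pose out of reach is approached as far as the arm can. A call is refused whole if a number of a shift passes 1 or a number of a turn 1, either way. A call with a gripper value outside its range is refused whole. The fingers move at their own pace and stop on an object; "newtons" is the grip in N (left out, the last holds). Time passes only in rows, so rows that do not move let the fingers close, or fill a call up. It gives the time, the measured TCP pose, the force, the opening and the grip force at its end, in the units of the state.
- observe(): the state, without advancing time (a new reading comes with each control period).
- get_image(name): name is "scene" or "side" or "wrist"; returns the picture (400x640x3 uint8, blue, green, red); there is no depth.
- camera_info(name): a dict with "fx", "fy", "cx", "cy" (pixels), "world_to_cam" (4x4, takes a point from world to camera coordinates). Camera axes: x right, y down, z forward; pixel columns grow to the right and rows downward; lengths in m; the calibration is good to about 2 mm. A picture is of the moment at which its call begins: read the wrist's pose just before it. camera_info takes no time and is no camera call; for the wrist camera it gives the pose at the moment of the call.
- env.close_job(): hands the job in; it is judged then, once.
The state is a dict: "time_s": time; "q": joint angles; "qvel": joint speeds; "joint_efforts": joint torques, N m; "position": TCP position; "tool_rot": TCP orientation; "ft_force": force on the tool from outside, world axes, zero at the start; "wrist_torque": the same for the moment, N m; "grip_width": finger opening in m; "gripper_force": force on a finger pad.
Only numpy, scipy, OpenCV 4.12 (cv2) and the standard library are available. Lean on these libraries where they do the work, as an engineer would, in place of code of your own. Each camera call takes 0.05 s, during which the arm holds its last target. There are 200 camera calls.

### The job

Put the tall canister away in the orange-jawed clip on the bench: slide it along the steel top, standing upright all the way, in between the two sprung jaws until they snap closed behind it and it rests against the clip's grey back stop, then let go of it. Push it low down, since it is too wide to grip and tips easily; do not lift it, tip it or ram it, and leave the jars and the grater where they stand.

Things in the scene. Friction and masses are not known exactly. Their poses are not given: they have to be found in the camera images.
- canister: tall round metal canister, white and green band, green flush lid: 90 mm diameter (91 at the lid), 280 mm tall, 0.5 to 1.0 kg, loose. Origin: centre of its underside; z up. Tips if pushed much above 50 mm; an upright gripper's wide body meets it first, high up, so lean the tool until only the fingertips touch, 25 to 30 mm up. Two slightly spread fingertips side by side steer it best
- clip_seat (a point): bench point where the canister's underside centre stands when fully home in the bolted-down clip. x points into the clip (the way the canister travels, roughly to the robot's left), y left, z up. The clip has no floor plate. Two pivot posts, 46 mm tall, stand at x = +36, y = +-66 mm
- clip_stop (a point): centre of the foot of the clip's grey back stop's flat front face, 46 mm beyond the seat point, same axes; the stop is a rigid bar 150 mm wide, 50 mm tall, 20 mm thick, against which the canister rests when home
- jaw_left (a joint): orange sprung jaw on the clip's +y side: a 6 mm arm, 18 to 40 mm above the bench, from its post to a free-turning black roller of 8 mm radius, 16 to 42 mm up, at x = -30, y = +42 mm from the seat (68 mm free between the rollers). Rad: 0 = closed, grows outward, to 0.7. The passing canister spreads both jaws to about 0.15; pushing it through takes under 24 N. Home, both read below 0.04
- jaw_right (a joint): the same, mirrored, on the clip's -y side
- jar_a: small filled green jar with a metal ring, 72 mm diameter, 72 mm tall, loose bystander; origin: centre of its underside
- jar_b: the same, a second jar, bystander
- grater: steel box grater 60 x 80 mm, 130 mm tall, with a black handle loop on top to 166 mm, loose bystander; origin: centre of its underside

How it is judged:
By the outcome, as a careful person would: the job done as asked, in the order asked, and still so for the second after the job is handed in, with the robot touching nothing.
It also fails if it takes over 45 s, if anything falls off the work surface, if the arm or the gripper's body presses on something with over 40 N, if the wrist force passes 120 N, or if a joint passes its speed limit or range.

## Working session

There is one attempt and no reset: what is moved stays moved. The work goes in short steps, Python scripts to look and compute and a tool call to move; the robot and the scene stay as the last step left them, time stands still between calls to the robot, and variables do not carry over. Pictures are saved under pics/ and viewed, at most 10 in all, crops included, and the job is handed in when it is done.

Besides the shell and the picture viewer there is one more tool, called after "Request:" in YAML: its name, and indented under it one key for each argument. drive_tool: Moves the arm, as the interface text tells. Its arguments: {"type":"object","properties":{"offset":{"type":"array"},"turn":{"type":"array"},"hand":{"type":"array"},"newtons":{"type":"number"}},"required":["offset","turn","hand"]}

```bash
mkdir -p pics; ls; python3 - <<'E'
from rig import *
import cv2,numpy as np
for n in ("scene","side"):
    im=get_image(n); cv2.imwrite(f"pics/{n}0.png",im)
    c=camera_info(n); W=np.array(c["world_to_cam"]); print(n,c["fx"],c["cx"],c["cy"],(-W[:3,:3].T@W[:3,3]).round(3))
o=observe();print(o["time_s"],np.round(o["tool_rot"],3),o["ft_force"])
E
```

```text
pics
scene 365.7765702375501 319.3734378962407 200.6126017481026 [1.132 0.219 0.388]
side 429.9544556418333 317.0271943325554 202.70521688929782 [0.464 0.657 0.638]
0.1 [[ 0.916  0.401 -0.   ]
 [ 0.401 -0.916  0.001]
 [ 0.    -0.001 -1.   ]] [0.41360099 0.38311405 0.03235982]
```

View pics/scene0.png

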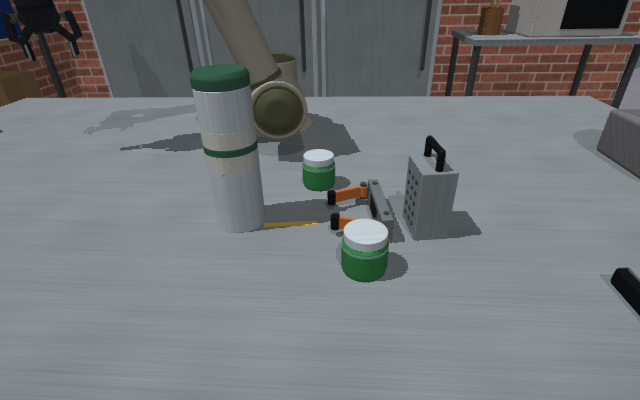

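View pics/side0.png

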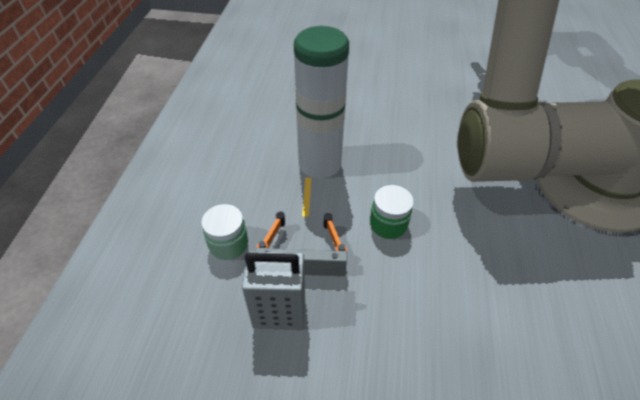

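```bash
cat > h.py <<'E'
from rig import *
import cv2,numpy as np
def cast(n,px,z):
    c=camera_info(n); W=np.array(c["world_to_cam"]); R=W[:3,:3]; o=-R.T@W[:3,3]
    px=np.atleast_2d(px).astype(float)
    d=np.c_[(px[:,0]-c["cx"])/c["fx"],(px[:,1]-c["cy"])/c["fy"],np.ones(len(px))]@R
    return (o+d*((z-o[2])/d[:,2])[:,None])[:,:2],o
def blobs(m,amin):
    n,l,s,c=cv2.connectedComponentsWithStats(m.astype(np.uint8))
    return [(l==i,s[i],c[i]) for i in range(1,n) if s[i][4]>=amin]
def circ(n,m,z,r):   # far arc of the top rim, known radius
    k=max(cv2.findContours(m.astype(np.uint8),0,1)[0],key=len)[:,0]
    p,o=cast(n,k,z)
    from scipy.optimize import least_squares
    c=p.mean(0)
    for _ in range(4):
        u=(c-o[:2])/np.linalg.norm(c-o[:2]); q=p[(p-c)@u>-0.1*r]; q=q[np.abs(np.linalg.norm(q-c,axis=1)-r)<r*.7]
        s=least_squares(lambda t:np.linalg.norm(q-t,axis=1)-r,c,loss='soft_l1',f_scale=.002); c=s.x
    return c.round(4),np.abs(s.fun).mean().round(4)
E
python3 - <<'E'
from h import *
for n in("scene","side"):
    im=cv2.imread(f"pics/{n}0.png"); hsv=cv2.cvtColor(im,cv2.COLOR_BGR2HSV); H,S,V=[hsv[...,i].astype(int) for i in range(3)]
    g=(H>55)&(H<95)&(S>80)
    for m,s,c in blobs(g,60):
        print(n,"green",s,end=" ")
        if s[1]<100 and s[4]>800: print("LID",circ(n,m,.28,.0455))
        else: print()
    o=(H<16)&(S>150)&(V>100)
    for m,s,c in blobs(o,20): print(n,"orange",s,c.round(1),cast(n,c,.029)[0].round(4))
    y=(H>16)&(H<32)&(S>110)&(V>100)
    for m,s,c in blobs(y,25):
        p=cast(n,np.argwhere(m)[:,::-1],0)[0]; u=np.linalg.svd(p-p.mean(0))[2][0]; t=(p-p.mean(0))@u
        print(n,"yellow",s,p.mean(0).round(4),u.round(3),t.min().round(3),t.max().round(3))
    b=(V<45)
    for m,s,c in blobs(b,15):
        if 180<c[1]<260: print(n,"black",s,c.round(1),cast(n,c,.029)[0].round(4))
    w=(V>205)&(S<40)
    for m,s,c in blobs(w,200):
        if c[1]>140: print(n,"white",s,cast(n,c,.072)[0].round(3), circ(n,m,.072,.034))
a=cv2.imread("pics/side0.png")[190:340,190:430]; b=cv2.imread("pics/scene0.png")[140:290,290:480]
cv2.imwrite("pics/z1.png",np.vstack([cv2.resize(a,(480,300),interpolation=2),cv2.resize(cv2.copyMakeBorder(b,0,0,0,50,0),(480,300),interpolation=2)]))
E
```

```text
scene green [ 190   64   59   28 1397] LID (array([0.5667, 0.026 ]), np.float64(0.0028))
scene green [204 142  53  16 301] 
scene green [303 162  32  29 708] 
scene green [ 341  238   48   44 1268] 
scene orange [336 185  32  17 326] [350.9 192.9] [[0.4922 0.2317]]
scene orange [339 217  16  12 101] [343.8 221.2] [[0.5943 0.2187]]
scene yellow [264 221  53   6 205] [0.5624 0.1171] [-0.124  0.992] -0.049 0.05
scene black [328 190   7  16 105] [331.  197.6] [[0.512  0.1929]]
scene black [370 195   7  22  89] [372.7 207.4] [[0.546 0.272]]
scene black [331 213   8  17 125] [334.5 221.3] [[0.5952 0.2023]]
scene white [304 150  28  11 246] [[0.403 0.16 ]] (array([0.4101, 0.1609]), np.float64(0.0017))
scene white [344 219  43  25 813] [[0.684 0.251]] (array([0.6873, 0.2501]), np.float64(0.0014))
side green [ 295   27   53   39 1753] LID (array([0.5537, 0.0343]), np.float64(0.0019))
side green [298 109  45  10 127] 
side green [371 203  40  36 726] 
side green [234 232  13  24 179] 
side orange [265 219  15  28 115] [271.7 231.9] [[0.6075 0.2333]]
side orange [327 220  13  27 137] [332.8 232.6] [[0.5019 0.2176]]
side yellow [303 178   8  39 224] [0.5658 0.1194] [-0.119  0.993] -0.05 0.048
side black [576 176  27  18  79] [587.6 184.2] [[0.0335 0.0259]]
side black [281 218   3   8  23] [282.  221.3] [[0.5945 0.2077]]
side black [324 219   3   9  23] [325.  223.3] [[0.5183 0.1997]]
side white [374 185  39  29 886] [[0.405 0.161]] (array([0.4056, 0.1623]), np.float64(0.0007))
side white [ 201  204   41   32 1007] [[0.685 0.252]] (array([0.6842, 0.2524]), np.float64(0.0006))
```

View pics/z1.png

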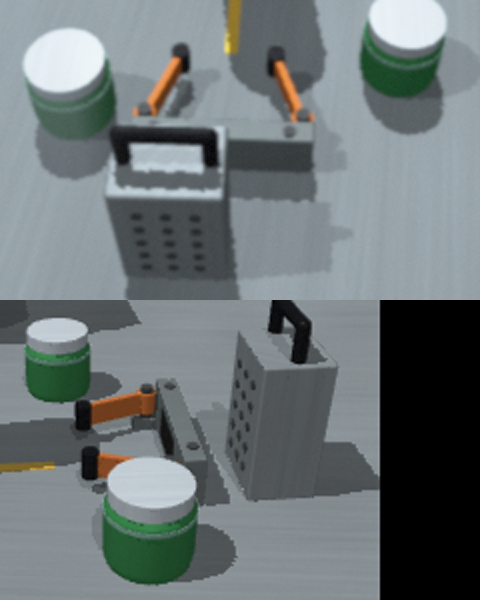

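```bash
cat >> h.py <<'E'
def bearing(n,im):
    hsv=cv2.cvtColor(im,cv2.COLOR_BGR2HSV); H,S,V=[hsv[...,i].astype(int) for i in range(3)]
    B=[b for b in blobs((H>50)&(H<100)&(S>70),800) if b[1][1]<120][0]
    c=camera_info(n); W=np.array(c["world_to_cam"]); R=W[:3,:3]; o=-R.T@W[:3,3]
    p=np.argwhere(B[0])[:,::-1]; p=np.r_[p-[.5,0],p+[.5,0]]
    d=np.c_[(p[:,0]-c["cx"])/c["fx"],(p[:,1]-c["cy"])/c["fy"],np.ones(len(p))]@R
    m=d.mean(0); a=np.arctan2(m[0]*d[:,1]-m[1]*d[:,0],m[0]*d[:,0]+m[1]*d[:,1]); a0=np.arctan2(m[1],m[0])
    t=a0+(a.max()+a.min())/2; h=(a.max()-a.min())/2
    return o[:2],np.array([np.cos(t),np.sin(t)]),.0455/np.sin(h)
def can(a,b):
    o1,u1,r1=bearing("scene",a); o2,u2,r2=bearing("side",b)
    k=np.linalg.solve(np.c_[u1,-u2],o2-o1); P=o1+k[0]*u1
    print("can",P.round(4),"dist check",k.round(3),r1.round(3),r2.round(3)); return P
def rel(P,seat=np.array([.550,.2274]),u=np.array([-.1176,.9931])):
    d=P-seat; return np.array([d@u, d@[-u[1],u[0]]]).round(4)
E
python3 - <<'E'
from h import *
P=can(cv2.imread("pics/scene0.png"),cv2.imread("pics/side0.png")); print(rel(P))
for z in (.01,.02,.05,.1,.2): pass
o=observe(); R=np.array(o["tool_rot"]); print(rel(np.array(o["position"])[:2]), np.array(o["position"]))
c=camera_info("wrist");W=np.array(c["world_to_cam"]);print((-W[:3,:3].T@W[:3,3]).round(3),W[2,:3].round(2))
E
```

```text
can [0.5555 0.022 ] dist check [0.609 0.642] 0.614 0.66
[-0.2047  0.0187]
[-0.6872  0.4131] [ 0.22060262 -0.50353814  0.23079493]
[ 0.291 -0.472  0.375] [-0.27 -0.12 -0.95]
```

Request:
drive_tool:
  offset:
    - [0,0,0]
    - [0,0,0]
    - [0,0,0]
    - [0,0,0]
    - [0,0,0]
    - [0,0,0]
    - [0,0,0]
    - [0,0,0]
    - [0,0,0]
    - [0,0,0]
  turn:
    - [0,0,-1]
    - [0,0,-1]
    - [0,0,-1]
    - [0,0,-1]
    - [0,0,-1]
    - [0,0,-1]
    - [0,0,-1]
    - [0,0,-1]
    - [0,0,-1]
    - [0,0,-1]
  hand: [0.35,0.35,0.35,0.35,0.35,0.35,0.35,0.35,0.35,0.35]

```text
time_s: 1.35
position: [0.2206, -0.5036, 0.2309]
tool_rot: [[0.107, 0.994, -0.0], [0.994, -0.107, 0.001], [0.001, -0.0, -1.0]]
ft_force: [-0.4, 0.6, 0.6]
grip_width: 0.0299
gripper_force: 0.0
```

Request:
drive_tool:
  offset:
    - [0,0,0]
    - [0,0,0]
    - [0,0,0]
    - [0.5,0.8,0]
    - [0.5,0.8,0]
    - [0.5,0.8,0]
    - [0.5,0.8,0]
    - [0.5,0.8,0]
    - [0.5,0.8,0]
    - [0.5,0.8,0]
  turn:
    - [0,0,-1]
    - [0,0,-1]
    - [0,0,-0.18]
    - [0,0,0]
    - [0,0,0]
    - [0,0,0]
    - [0,0,0]
    - [0,0,0]
    - [0,0,0]
    - [0,0,0]
  hand: [0.35,0.35,0.35,0.35,0.35,0.35,0.35,0.35,0.35,0.35]

```text
time_s: 2.6
position: [0.4275, -0.3376, 0.2312]
tool_rot: [[-0.115, 0.993, -0.0], [0.993, 0.115, 0.0], [0.0, -0.0, -1.0]]
ft_force: [-0.5, 0.1, -0.3]
grip_width: 0.0302
gripper_force: 0.0
```

Request:
drive_tool:
  offset:
    - [0.84,0.84,0]
    - [0.84,0.84,0]
    - [0.84,0.84,0]
    - [0.83,0.85,0]
    - [0.83,0.85,0]
    - [0,0,0]
    - [0,0,0]
    - [0,0,0]
    - [0,0,0]
    - [0,0,0]
  turn:
    - [0,0,0]
    - [0,0,0]
    - [0,0,0]
    - [0,0,0]
    - [0,0,0]
    - [0,1,0]
    - [0,1,0]
    - [0,1,0]
    - [0,1,0]
    - [0,1,0]
  hand: [0.35,0.35,0.35,0.35,0.35,0.35,0.35,0.35,0.35,0.35]

```text
time_s: 3.85
position: [0.5747, -0.1528, 0.2313]
tool_rot: [[-0.1, 0.993, -0.059], [0.859, 0.116, 0.5], [0.503, -0.001, -0.864]]
ft_force: [-0.1, 0.2, -0.3]
grip_width: 0.0297
gripper_force: 0.0
```

Request:
drive_tool:
  offset:
    - [0,0,0]
    - [0,0,0]
    - [0,0,0]
    - [0,0,0]
    - [0,0,0]
    - [0,0,0]
    - [0,0,0]
    - [0,0,0]
    - [0,0,0]
    - [0,0,0]
  turn:
    - [0,1,0]
    - [0,1,0]
    - [0,0.5,0]
    - [0,0,0]
    - [0,0,0]
    - [0,0,0]
    - [0,0,0]
    - [0,0,0]
    - [0,0,0]
    - [0,0,0]
  hand: [0.35,0.35,0.35,0.35,0.35,0.35,0.35,0.35,0.35,0.35]

```text
time_s: 5.1
position: [0.5747, -0.1527, 0.2313]
tool_rot: [[-0.083, 0.993, -0.083], [0.702, 0.117, 0.702], [0.707, -0.0, -0.707]]
ft_force: [-1.1, 0.9, -0.4]
grip_width: 0.03
gripper_force: 0.0
```

```bash
python3 - <<'E'
from h import *
o=observe();print(np.array(o["q"]).round(1),np.array(o["position"]).round(4),rel(np.array(o["position"])[:2]))
a=get_image("scene");b=get_image("side");P=can(a,b);print(rel(P))
cv2.imwrite("pics/s2.png",np.hstack([cv2.resize(a,(400,250)),cv2.resize(b,(400,250))]))
E
```

```text
[-39.1  38.4  57.2  33.1 115.8 -39.7] [ 0.5747 -0.1527  0.2313] [-0.3804  0.0201]
can [0.5558 0.0216] dist check [0.609 0.642] 0.62 0.664
[-0.205   0.0184]
```

View pics/s2.png

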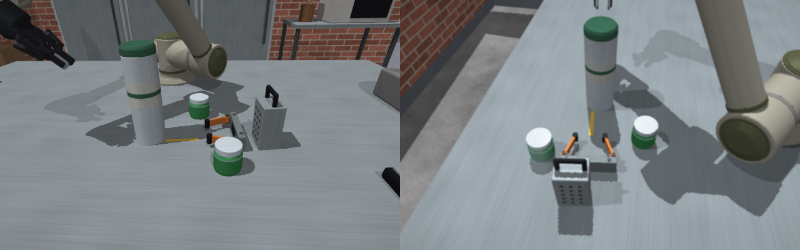

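Request:
drive_tool:
  offset:
    - [-0.6,0.04,0.6]
    - [-0.6,0,0.6]
    - [-0.6,0,0.6]
    - [-0.6,0,0.6]
    - [-0.6,0,0.6]
    - [-0.4,0,0.4]
    - [-0.2,0,0.2]
    - [-0.17,0,0.17]
    - [0,0,0]
    - [0,0,0]
  turn:
    - [0,0,0]
    - [0,0,0]
    - [0,0,0]
    - [0,0,0]
    - [0,0,0]
    - [0,0,0]
    - [0,0,0]
    - [0,0,0]
    - [0,0,0]
    - [0,0,0]
  hand: [0.35,0.35,0.35,0.35,0.35,0.35,0.35,0.35,0.35,0.35]

```text
time_s: 6.45
position: [0.5766, -0.1527, 0.0188]
tool_rot: [[-0.084, 0.993, -0.082], [0.703, 0.117, 0.702], [0.707, 0.001, -0.708]]
ft_force: [0.7, -0.1, -0.5]
grip_width: 0.0298
gripper_force: 0.0
```

Request:
drive_tool:
  offset:
    - [0.35,0,0.35]
    - [0.35,0,0.35]
    - [0.35,0,0.35]
    - [0.35,0,0.35]
    - [0.25,0,0.25]
    - [0.15,0,0.15]
    - [0.08,0,0.08]
    - [0.05,0,0.05]
    - [0.05,0,0.05]
    - [0.05,0,0.05]
  turn:
    - [0,0,0]
    - [0,0,0]
    - [0,0,0]
    - [0,0,0]
    - [0,0,0]
    - [0,0,0]
    - [0,0,0]
    - [0,0,0]
    - [0,0,0]
    - [0,0,0]
  hand: [0.35,0.35,0.35,0.35,0.35,0.35,0.35,0.35,0.35,0.35]

```text
time_s: 7.7
position: [0.5629, -0.0385, 0.018]
tool_rot: [[-0.083, 0.993, -0.083], [0.702, 0.117, 0.702], [0.707, 0.0, -0.707]]
ft_force: [0.5, -0.3, 0.3]
grip_width: 0.0297
gripper_force: 0.0
```

```bash
python3 - <<'E'
from h import *
o=observe();print(np.array(o["q"]).round(1),np.array(o["position"]).round(4),rel(np.array(o["position"])[:2]),o["ft_force"])
a=get_image("scene");b=get_image("side");P=can(a,b);print(rel(P))
cv2.imwrite("pics/s3.png",a[60:260,100:400].repeat(2,0).repeat(2,1))
E
```

```text
[-31.4  47.4  79.7  33.9  85.5 -51. ] [ 0.5629 -0.0385  0.018 ] [-0.2656  0.0185] [ 0.49898329 -0.29525478  0.30934832]
can [0.5558 0.0216] dist check [0.609 0.642] 0.62 0.664
[-0.205   0.0184]
```

View pics/s3.png

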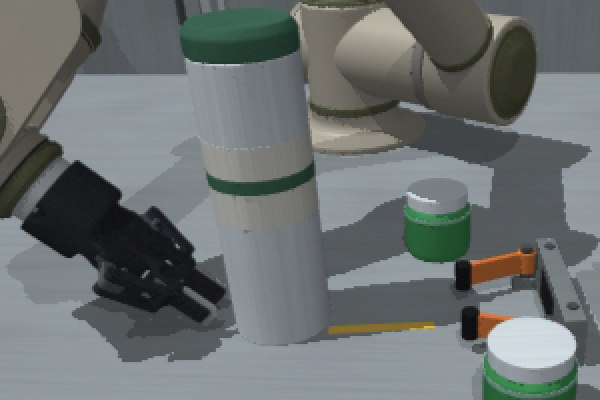

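Request:
drive_tool:
  offset:
    - [0.05,0,0.05]
    - [0.05,0,0.05]
    - [0.03,0,0.03]
    - [0.03,0,0.03]
    - [0.03,0,0.03]
    - [0.03,0,0.03]
    - [0.04,0.01,0.04]
    - [0.05,0.012,0.05]
    - [0.05,0.012,0.05]
    - [0.05,0.012,0.05]
  turn:
    - [0,0,0]
    - [0,0,0]
    - [0,0,0]
    - [0,0,0]
    - [0,0,0]
    - [0,0,0]
    - [0,0,0]
    - [0,0,0]
    - [0,0,0]
    - [0,0,0]
  hand: [0.35,0.35,0.35,0.35,0.35,0.35,0.35,0.35,0.35,0.35]

```text
time_s: 9.05
position: [0.562, -0.0151, 0.018]
tool_rot: [[-0.083, 0.993, -0.083], [0.702, 0.117, 0.702], [0.707, -0.0, -0.707]]
ft_force: [-0.4, -3.6, 0.3]
grip_width: 0.0299
gripper_force: 2.3
```

```bash
cat > m.py <<'E'
from h import *
o=observe();t=rel(np.array(o["position"])[:2]);print(np.array(o["position"]).round(4),"tool",t,np.round(o["ft_force"],1))
P=rel(can(get_image("scene"),get_image("side")));print("can rel",P,"diff",P-t)
E
python3 m.py
```

```text
[ 0.562  -0.0151  0.018 ] tool [-0.2422  0.0166] [-0.4 -3.6  0.3]
can [0.5572 0.0321] dist check [0.604 0.632] 0.613 0.65
can rel [-0.1948  0.0158] diff [ 0.0474 -0.0008]
```

Request:
drive_tool:
  offset:
    - [0.06,0.015,0.06]
    - [0.08,0.02,0.08]
    - [0.08,0.02,0.08]
    - [0.08,0.02,0.08]
    - [0.08,0.02,0.08]
    - [0.08,0.02,0.08]
    - [0.08,0.02,0.08]
    - [0.08,0.02,0.08]
    - [0.08,0.02,0.08]
    - [0.05,0.01,0.05]
  turn:
    - [0,0,0]
    - [0,0,0]
    - [0,0,0]
    - [0,0,0]
    - [0,0,0]
    - [0,0,0]
    - [0,0,0]
    - [0,0,0]
    - [0,0,0]
    - [0,0,0]
  hand: [0.35,0.35,0.35,0.35,0.35,0.35,0.35,0.35,0.35,0.35]

```text
time_s: 10.4
position: [0.5643, 0.0281, 0.018]
tool_rot: [[-0.083, 0.993, -0.083], [0.702, 0.117, 0.702], [0.707, -0.0, -0.707]]
ft_force: [-1.1, -4.2, -0.4]
grip_width: 0.0297
gripper_force: 2.2
```

```bash
python3 m.py
```

```text
[0.5643 0.0281 0.018 ] tool [-0.1996  0.0092] [-1.1 -4.2 -0.4]
can [0.5599 0.0748] dist check [0.59 0.59] 0.6 0.608
can rel [-0.1527  0.0081] diff [ 0.0469 -0.0011]
```

Request:
drive_tool:
  offset:
    - [0.06,0.02,0.06]
    - [0.08,0.025,0.08]
    - [0.08,0.025,0.08]
    - [0.08,0.025,0.08]
    - [0.08,0.025,0.08]
    - [0.08,0.025,0.08]
    - [0.08,0.025,0.08]
    - [0.08,0.025,0.08]
    - [0.06,0.015,0.06]
    - [0.04,0,0.04]
  turn:
    - [0,0,0]
    - [0,0,0]
    - [0,0,0]
    - [0,0,0]
    - [0,0,0]
    - [0,0,0]
    - [0,0,0]
    - [0,0,0]
    - [0,0,0]
    - [0,0,0]
  hand: [0.35,0.35,0.35,0.35,0.35,0.35,0.35,0.35,0.35,0.35]

```text
time_s: 11.75
position: [0.568, 0.0695, 0.0181]
tool_rot: [[-0.083, 0.993, -0.083], [0.702, 0.117, 0.702], [0.707, 0.0, -0.707]]
ft_force: [0.3, -4.8, -0.3]
grip_width: 0.0297
gripper_force: 2.2
```

```bash
cat >> m.py <<'E'
import sys
a,b=get_image("scene"),get_image("side")
cv2.imwrite(sys.argv[1],np.hstack([cv2.resize(a[30:290,180:480],(400,347)),cv2.resize(b[20:300,160:480],(400,347))]))
E
python3 m.py pics/s4.png
```

```text
[0.568  0.0695 0.0181] tool [-0.159   0.0007] [ 0.3 -4.8 -0.3]
can [0.5636 0.1163] dist check [0.577 0.55 ] 0.585 0.568
can rel [-0.112  -0.0005] diff [ 0.047  -0.0012]
```

View pics/s4.png

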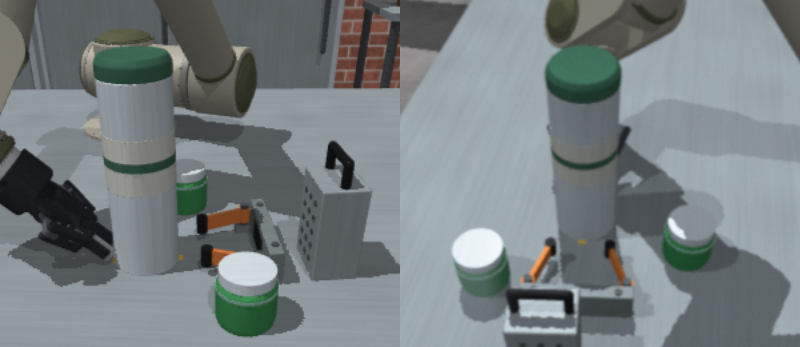

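Request:
drive_tool:
  offset:
    - [0.05,0,0.05]
    - [0.07,0,0.07]
    - [0.07,0,0.07]
    - [0.07,0,0.07]
    - [0.07,0,0.07]
    - [0.07,0,0.07]
    - [0.07,0,0.07]
    - [0.07,0,0.07]
    - [0.06,0,0.06]
    - [0.05,0,0.05]
  turn:
    - [0,0,0]
    - [0,0,0]
    - [0,0,0]
    - [0,0,0]
    - [0,0,0]
    - [0,0,0]
    - [0,0,0]
    - [0,0,0]
    - [0,0,0]
    - [0,0,0]
  hand: [0.35,0.35,0.35,0.35,0.35,0.35,0.35,0.35,0.35,0.35]

```text
time_s: 13.2
position: [0.5636, 0.106, 0.0181]
tool_rot: [[-0.083, 0.993, -0.083], [0.702, 0.117, 0.702], [0.707, -0.0, -0.707]]
ft_force: [0.5, -3.4, 0.4]
grip_width: 0.0296
gripper_force: 2.2
```

```bash
python3 m.py pics/s5.png
```

```text
[0.5636 0.106  0.0181] tool [-0.1222  0.0008] [ 0.5 -3.4  0.4]
can [0.5593 0.1529] dist check [0.576 0.513] 0.584 0.526
can rel [-0.0751 -0.0005] diff [ 0.0471 -0.0013]
```

View pics/s5.png

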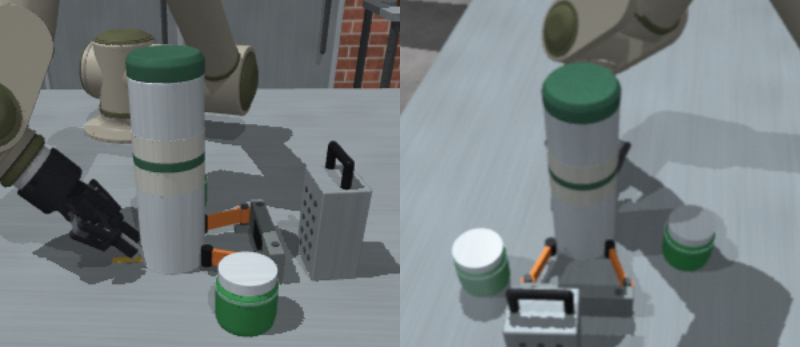

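Request:
drive_tool:
  offset:
    - [0.05,0,0.05]
    - [0.05,0,0.05]
    - [0.05,0,0.05]
    - [0.05,0,0.05]
    - [0.05,0,0.05]
    - [0.05,0,0.05]
    - [0.05,0,0.05]
    - [0.05,0,0.05]
    - [0.05,0,0.05]
    - [0.05,0,0.05]
  turn:
    - [0,0,0]
    - [0,0,0]
    - [0,0,0]
    - [0,0,0]
    - [0,0,0]
    - [0,0,0]
    - [0,0,0]
    - [0,0,0]
    - [0,0,0]
    - [0,0,0]
  hand: [0.35,0.35,0.35,0.35,0.35,0.35,0.35,0.35,0.35,0.35]

```text
time_s: 14.65
position: [0.5606, 0.1337, 0.0181]
tool_rot: [[-0.083, 0.993, -0.082], [0.703, 0.117, 0.702], [0.707, 0.001, -0.708]]
ft_force: [1.0, -5.3, 1.1]
grip_width: 0.0301
gripper_force: 3.0
```

```bash
python3 m.py pics/x.png
```

```text
[0.5606 0.1337 0.0181] tool [-0.0943  0.0005] [ 1.  -5.3  1.1]
can [0.5566 0.1803] dist check [0.577 0.486] 0.583 0.501
can rel [-0.0476 -0.001 ] diff [ 0.0467 -0.0015]
```

Request:
drive_tool:
  offset:
    - [0.04,0,0.04]
    - [0.04,0,0.04]
    - [0.04,0,0.04]
    - [0.04,0,0.04]
    - [0.04,0,0.04]
    - [0.04,0,0.04]
    - [0.04,0,0.04]
    - [0.04,0,0.04]
    - [0.04,0,0.04]
    - [0.04,0,0.04]
  turn:
    - [0,0,0]
    - [0,0,0]
    - [0,0,0]
    - [0,0,0]
    - [0,0,0]
    - [0,0,0]
    - [0,0,0]
    - [0,0,0]
    - [0,0,0]
    - [0,0,0]
  hand: [0.35,0.35,0.35,0.35,0.35,0.35,0.35,0.35,0.35,0.35]

```text
time_s: 16.1
position: [0.5575, 0.1565, 0.0181]
tool_rot: [[-0.083, 0.993, -0.083], [0.702, 0.117, 0.702], [0.707, -0.0, -0.707]]
ft_force: [1.4, -3.7, -0.6]
grip_width: 0.0298
gripper_force: 1.8
```

```bash
python3 m.py pics/x.png
```

```text
[0.5575 0.1565 0.0181] tool [-0.0713  0.0008] [ 1.4 -3.7 -0.6]
can [0.5532 0.2036] dist check [0.579 0.462] 0.591 0.473
can rel [-0.024  -0.0004] diff [ 0.0473 -0.0012]
```

Request:
drive_tool:
  offset:
    - [0.04,0,0.04]
    - [0.04,0,0.04]
    - [0.04,0,0.04]
    - [0.04,0,0.04]
    - [0.04,0,0.04]
    - [0.04,0,0.04]
    - [0.03,0,0.03]
    - [0.03,0,0.03]
    - [0.02,0,0.02]
    - [0.02,0,0.02]
  turn:
    - [0,0,0]
    - [0,0,0]
    - [0,0,0]
    - [0,0,0]
    - [0,0,0]
    - [0,0,0]
    - [0,0,0]
    - [0,0,0]
    - [0,0,0]
    - [0,0,0]
  hand: [0.35,0.35,0.35,0.35,0.35,0.35,0.35,0.35,0.35,0.35]

```text
time_s: 17.55
position: [0.5554, 0.1755, 0.0181]
tool_rot: [[-0.083, 0.993, -0.083], [0.702, 0.117, 0.702], [0.707, -0.0, -0.707]]
ft_force: [0.1, -1.4, -0.1]
grip_width: 0.0304
gripper_force: 0.9
```

```bash
python3 m.py pics/s6.png
```

```text
[0.5554 0.1755 0.0181] tool [-0.0522  0.0008] [ 0.1 -1.4 -0.1]
can [0.5513 0.2224] dist check [0.581 0.444] 0.587 0.456
can rel [-0.0051 -0.0007] diff [ 0.0471 -0.0015]
```

View pics/s6.png

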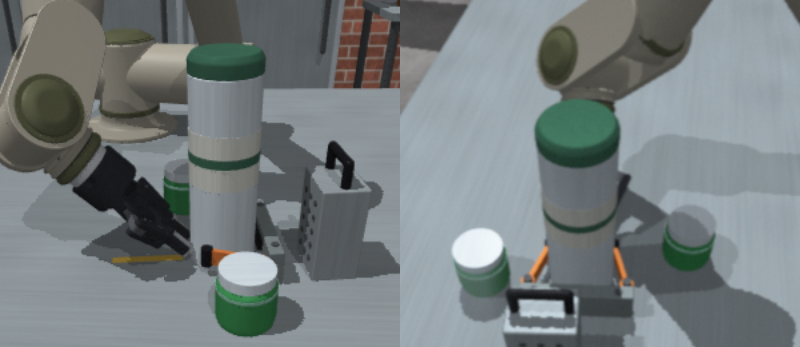

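Request:
drive_tool:
  offset:
    - [0.01,0,0.01]
    - [0.01,0,0.01]
    - [0.01,0,0.01]
    - [0.01,0,0.01]
    - [0.01,0,0.01]
    - [0.01,0,0.01]
    - [0.01,0,0.01]
    - [0.01,0,0.01]
    - [0,0,0]
    - [0,0,0]
  turn:
    - [0,0,0]
    - [0,0,0]
    - [0,0,0]
    - [0,0,0]
    - [0,0,0]
    - [0,0,0]
    - [0,0,0]
    - [0,0,0]
    - [0,0,0]
    - [0,0,0]
  hand: [0.35,0.35,0.35,0.35,0.35,0.35,0.35,0.35,0.35,0.35]

```text
time_s: 19.0
position: [0.5549, 0.18, 0.0181]
tool_rot: [[-0.083, 0.993, -0.083], [0.702, 0.117, 0.702], [0.707, 0.0, -0.707]]
ft_force: [2.5, -2.1, -0.3]
grip_width: 0.0301
gripper_force: 1.3
```

Request:
drive_tool:
  offset:
    - [0.01,0,0.01]
    - [0.01,0,0.01]
    - [0.01,0,0.01]
    - [0,0,0]
    - [0,0,0]
    - [0,0,0]
    - [0,0,0]
    - [0,0,0]
    - [0,0,0]
    - [0,0,0]
  turn:
    - [0,0,0]
    - [0,0,0]
    - [0,0,0]
    - [0,0,0]
    - [0,0,0]
    - [0,0,0]
    - [0,0,0]
    - [0,0,0]
    - [0,0,0]
    - [0,0,0]
  hand: [0.35,0.35,0.35,0.35,0.35,0.35,0.35,0.35,0.35,0.35]

```text
time_s: 20.25
position: [0.5551, 0.1805, 0.018]
tool_rot: [[-0.083, 0.993, -0.082], [0.703, 0.117, 0.701], [0.706, 0.001, -0.708]]
ft_force: [1.5, -11.1, 3.1]
grip_width: 0.0299
gripper_force: 5.1
```

```bash
python3 m.py pics/x.png
```

```text
[0.5551 0.1805 0.018 ] tool [-0.0471  0.0005] [  1.5 -11.1   3.1]
can [0.5513 0.2271] dist check [0.581 0.439] 0.586 0.449
can rel [-0.0004 -0.0012] diff [ 0.0467 -0.0017]
```

Request:
drive_tool:
  offset:
    - [-0.02,0,-0.02]
    - [-0.03,0,-0.03]
    - [-0.1,0,-0.1]
    - [-0.3,0,-0.3]
    - [-0.4,0,-0.4]
    - [-0.4,0,-0.4]
    - [-0.4,0,-0.4]
    - [-0.3,0,-0.3]
    - [-0.1,0,-0.1]
    - [0,0,0]
  turn:
    - [0,0,0]
    - [0,0,0]
    - [0,0,0]
    - [0,0,0]
    - [0,0,0]
    - [0,0,0]
    - [0,0,0]
    - [0,0,0]
    - [0,0,0]
    - [0,0,0]
  hand: [0.35,0.35,0.35,0.35,0.35,0.35,0.35,0.35,0.35,0.35]

```text
time_s: 21.7
position: [0.5682, 0.0664, 0.018]
tool_rot: [[-0.083, 0.993, -0.083], [0.702, 0.117, 0.702], [0.707, -0.0, -0.707]]
ft_force: [0.0, -0.1, -0.1]
grip_width: 0.0299
gripper_force: 0.0
```

```bash
python3 m.py pics/s7.png
```

```text
[0.5682 0.0664 0.018 ] tool [-0.162   0.0008] [ 0.  -0.1 -0.1]
can [0.5503 0.2271] dist check [0.582 0.439] 0.586 0.44
can rel [-0.0003 -0.0003] diff [ 0.1617 -0.0011]
```

View pics/s7.png

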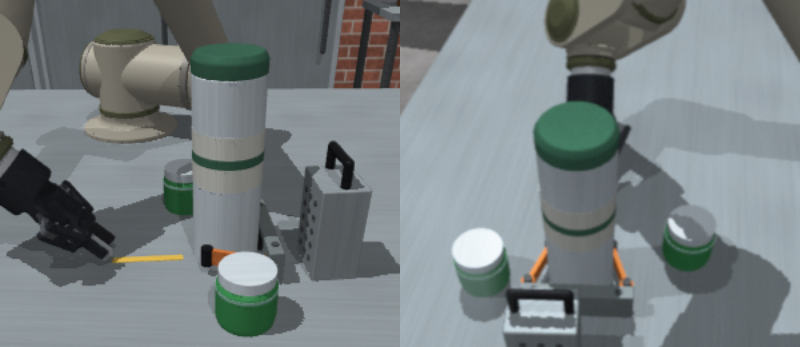

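```bash
python3 -c "
from rig import env
print(env.close_job())"
```

```text
the job is handed in; nothing more can be done
None
```

The canister is in the clip, upright and against the back stop (measured within about 1 mm of the seat point). The gripper is backed well clear, the jars and grater look unmoved, and the job was handed in at about 22 s. I judged the jaws closed from the canister's position, not a direct reading.

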